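# Hang the long T-key between its neighbours

### The arm

A 6-joint arm with a two-finger parallel gripper is mounted at the origin on a cart in front of the work surface, level with it; the furniture and walls round the work are solid. World frame = base frame: x ahead of the robot, y to its left, z up, the work surface at z = 0. Lengths are in m, angles in rad, forces in N, time in s.
With the tool pointing down it reaches from about 0.35 to 0.85 m from the base axis. Payload 8.1 kg.
Tool frame: the origin (TCP) lies between the finger pads, 19 mm behind the fingertips; this is the grasp point; z points along the fingers, y is the line along which they close (so a half turn about z gives the same grasp; the last joint's range is limited). The gripper opens to 93 mm and grips with 3 to 60 N. Pads are 15 mm wide; open, the fingers measure 128 mm over their backs; the gripper's body (75 mm by 188 mm) begins 65 mm behind the grasp point.
Start: joints at [-0.085, 0.13, 1.488, -0, 1.523, -0.085], TCP at [0.6, 0, 0.237] pointing down, gripper open.
Joint ranges: [-2.96, 2.96], [-0.89, 2.26], [0.02, 2.5], [-1.34, 4.48], [0, 2.73], [-2.66, 2.66]. Speed limits (rad/s): [2.39, 2.39, 2.79, 3.14, 3.14, 3.14].

### API

Orientations are given as a rotation vector (axis times angle).
In Python, from plant import read_state, read_camera, camera_params, robot gives the robot as it stands.
- The arm moves only by the tool carry_out, never from a script. Its argument "targets" is a list of rows, each an object of numbers: "hand": the opening in per cent of the stroke, from 0 (shut) to 100 (fully open); "x", "y", "z": the shift along the tool's x, y, z in m; "ax", "ay", "az": the turn, a rotation vector about the tool's x, y, z in rad. In form: [{"hand": .., "x": .., "y": .., "z": .., "ax": .., "ay": .., "az": ..}, ...]. A call has 1 to 8 rows; each row is the pose to reach, as a shift and turn from the pose commanded when the call began, along the tool's axes at that moment; what a row does not reach only later rows make up. A row lasts 1/8 s, in which the tool goes at most 62.5 mm and 10.7 degrees, less where a joint would pass 70% of its speed; a pose out of reach is approached as far as the arm can. A call with a gripper value outside its range is refused whole. The fingers move at their own pace and stop on an object; "newtons" is the grip in N (left out, the last holds). Time passes only in rows, so rows that repeat a pose let the fingers close. It gives the time, the measured TCP pose, the force, the opening and the grip force at its end, in the units of the state.
- read_state(): the state, without advancing time (a new reading comes with each control period).
- read_camera(name): name is "scene" or "side" or "wrist"; returns (picture, depth): 480x640x3 uint8, blue, green, red; 480x640 float32, m along the optical axis (not along the pixel's ray), 0 where there is no reading.
- camera_params(name): a dict with "fx", "fy", "cx", "cy" (pixels), "position" and "rotation" of the camera in the world. Camera axes: x right, y up, looking along -z (the intrinsics and any distortion apply to the point x, -y, -z); pixel columns grow to the right and rows downward; lengths in m; the calibration is good to about 2 mm. A picture is of the moment at which its call begins: read the wrist's pose just before it. camera_params takes no time and is no camera call; for the wrist camera it gives the pose at the moment of the call.
- robot.close_job(): hands the job in; it is judged then, once.
The state is a dict: "t": time; "q": joint angles; "dq": joint speeds; "joint_torque": joint torques, N m; "tool_pos": TCP position; "orientation": TCP orientation; "force": force on the tool from outside, world axes, zero at the start; "wrist_torque": the same for the moment, N m; "opening": finger opening in m; "gripper_force": force on a finger pad.
Only numpy, scipy, OpenCV 4.12 (cv2) and the standard library are available. Lean on these libraries where they do the work, as an engineer would, in place of code of your own. Each camera call takes 0.05 s, during which the arm holds its last target. There are 200 camera calls.

### The job

Pull the long T-handled key out of its drilled block and hang it on the free spring hook in the middle of the tool rack, shank between the two prongs and wooden handle lying fully down on them behind the upturned ends, in line with the rack. Nobody knows exactly where along the rail that hook was clamped, so feel for it gently, lower the key instead of dropping it, and do not knock the two keys hanging on either side.

Things in the scene. Friction and masses are not known exactly. Their poses are not given: they have to be found in the camera images.
- key: Long T-handled key, 0.10 to 0.17 kg, standing in the block: round steel shank 10 mm thick, 140 mm long, under a wooden handle 16 mm thick (its x), 76 mm long (its y), 40 mm tall (z = 140 to 180 mm), centred on the shank; same either way round. Origin: lower end of the shank, z up along it.
- key_seat (a point): Centre of the underside of the long key's handle, 140 mm above the key's origin; key's axes. Grip the handle across its 16 mm at mid length with the TCP about 32 mm above this point, so that the finger tips stay above the hook's upturned ends.
- stand: Fixed wooden block 90 x 90 x 50 mm high with a central upright hole 12 mm in diameter and 40 mm deep, in which the long key stands (it can lean 3 degrees). Origin: centre of the underside.
- rack: Fixed rack: base 110 x 170 x 20 mm, two posts, 310 mm rail along its y with three equal hooks facing -x (to the robot), at y = +106 and -106 mm (taken) and near y = 0 (free). Nothing on it is higher than z = 208 mm. Origin: on the table, under the hook plates' front faces at mid rail; x into the rack, y along the rail, z up.
- hook_nominal (a point): Mid rail, at prong-top height (z = 200 mm) and the plates' front face (x = 0); rack's axes. The free hook is clamped anywhere up to 15 mm from here along y, firmly (60 N to shift it). Its true place is NOT measured: feel for it (the shank stops on a prong end or slips in between) or look. It yields on a spring towards +x: 1.5 N per mm for 8 mm, then hard.
- prong_ends (a point): Mid rail, front of the prongs (x = -24 mm, z = 200 mm). A hook is two level 7 mm rods, 14 mm clear between, 28 mm over all, tops at z = 200, from a plate (40 mm wide, top 1.5 mm below 200) at x = 0 to x = -24 mm; their ends, x = -24 to -17, turn up to z = 208. The handle lies behind these; with the shank against the plate its centre is at x = -5.
- short_key: Neighbour, loose, hanging on one outer hook (left or right varies): same handle, plain shank 95 mm long. Origin: lower end of the shank, handle underside 95 mm above it.
- socket_key: Neighbour, loose, hanging on the other outer hook: same handle, 95 mm shank with an 18 mm thick socket at its lower end. Origin: lower end, handle underside 95 mm above it.

How it is judged:
On the way:
1. the long key is out of its block, its lower end above the block's top (z of key in the frame of stand above 0.055 m), for 0.2 s.
At the end, for the whole second after the job is handed in: Long key at rest on the middle hook: handle underside within 4 mm of prong tops, its middle 1 to 14 mm before the plate line and within 21 mm of mid rail; upright within 7 deg, along the rail within 14 deg. Neighbours at rest, upright within 7 deg, within 15 mm of their start (z of key_seat in the frame of rack between 0.196 and 0.204 m and y of key_seat in the frame of rack between -0.021 and 0.021 m and x of key_seat in the frame of rack between -0.014 and -0.001 m and angle between each of key, short_key, socket_key's own z axis and vertical below 0.12 rad and angle between the y axis of key and the y axis of rack, either way round below 0.25 rad and linear speed of each of key, short_key, socket_key below 0.02 m/s and angular speed of key below 0.3 rad/s and distance of each of short_key, socket_key from where it was at the start of the episode below 0.015 m); the robot touches nothing.
It fails at once if the key (or the gripper) pressed, bumped or dropped on the rack or its hooks with more than 20 N (contact force between any of key, the arm, the fingers and rack above 20 N).
It fails at once if the short key hanging beside the free hook knocked: hit with more than 4 N or shifted by more than 20 mm (contact force between any of key, the arm, the fingers and short_key above 4 N or distance of short_key from where it was at the start of the episode above 0.02 m).
It fails at once if the socket key hanging beside the free hook knocked: hit with more than 4 N or shifted by more than 20 mm (contact force between any of key, the arm, the fingers and socket_key above 4 N or distance of socket_key from where it was at the start of the episode above 0.02 m).
It also fails if it takes over 70 s, if anything falls off the work surface, if the arm or the gripper's body presses on something with over 40 N, if the wrist force passes 120 N, or if a joint passes its speed limit or range.

## Working session

There is one attempt and no reset: what is moved stays moved. The work goes in short steps, Python scripts to look and compute and a tool call to move; the robot and the scene stay as the last step left them, time stands still between calls to the robot, and variables do not carry over. Pictures are saved under pics/ and viewed, at most 10 in all, crops included, and the job is handed in when it is done.

Besides the shell and the picture viewer there is one more tool, called after "Emit:" as name(argument=value, ...), one argument or row to a line, values as JSON. carry_out: Moves the arm, as the interface text tells. Its arguments: {"type":"object","properties":{"targets":{"type":"array","items":{"type":"object","properties":{"hand":{"type":"number"},"x":{"type":"number"},"y":{"type":"number"},"z":{"type":"number"},"ax":{"type":"number"},"ay":{"type":"number"},"az":{"type":"number"}}}},"newtons":{"type":"number"}},"required":["targets"]}

```bash
mkdir -p pics
cat > h.py <<'E'
import numpy as np, cv2
from plant import read_state, read_camera, camera_params, robot
from scipy.spatial.transform import Rotation as R
def shot(n,f=None):
    p=camera_params(n); im,d=read_camera(n)
    if f: cv2.imwrite('pics/'+f,im)
    Rm=np.array(p['rotation']); Rm=Rm if Rm.shape==(3,3) else R.from_rotvec(Rm).as_matrix() if Rm.size==3 else Rm.reshape(3,3)
    v,u=np.mgrid[0:480,0:640]
    c=np.stack([(u-p['cx'])/p['fx']*d,-(v-p['cy'])/p['fy']*d,-d],-1)
    return im,d,c@Rm.T+np.array(p['position']),p
E
python3 - <<'E'
from h import *
a=shot('scene','s1.png');b=shot('side','d1.png')
cv2.imwrite('pics/both.png',cv2.resize(np.vstack([a[0],b[0]]),(448,600)) if 0 else a[0])
for k in (a,b): print(k[3])
print(read_state())
np.savez('a.npz',a=a[2],b=b[2])
E
```

```text
{'fx': 552.5823201105118, 'fy': 552.5823201105118, 'cx': 320.3246719392084, 'cy': 244.5855271149751, 'position': array([ 0.01334122, -0.69038431,  0.71854608]), 'rotation': array([ 0.93314964, -0.30515525, -0.57808114])}
{'fx': 481.4824772854817, 'fy': 481.4824772854817, 'cx': 328.90863500507294, 'cy': 234.4230155408788, 'position': array([0.16108256, 0.71336855, 0.46313565]), 'rotation': array([ 0.36877406, -1.4889737 , -2.25975508])}
{'t': 0.1, 'q': array([-8.53922278e-02,  1.31092624e-01,  1.48918152e+00, -3.09197909e-05,
        1.52303645e+00, -8.54126740e-02]), 'dq': array([ 6.56984140e-04, -9.89161288e-05, -2.44326592e-03,  5.81549103e-04,
       -2.19839334e-04, -1.50714059e-03]), 'joint_torque': array([ 2.89806376e-03, -5.61339462e+01, -4.93095982e+01,  7.72326719e-02,
        2.89617141e-02, -2.83941080e-05]), 'tool_pos': array([5.99497250e-01, 5.89237306e-05, 2.36482056e-01]), 'orientation': array([-2.22050170e+00, -2.22055044e+00,  1.77481307e-03]), 'force': array([ 0.67086387,  0.72063118, -0.09243541]), 'wrist_torque': array([0.02520003, 0.07856219, 0.02523245]), 'gripper_force': 0.0, 'opening': 0.09308320857243768}
```

View pics/s1.png

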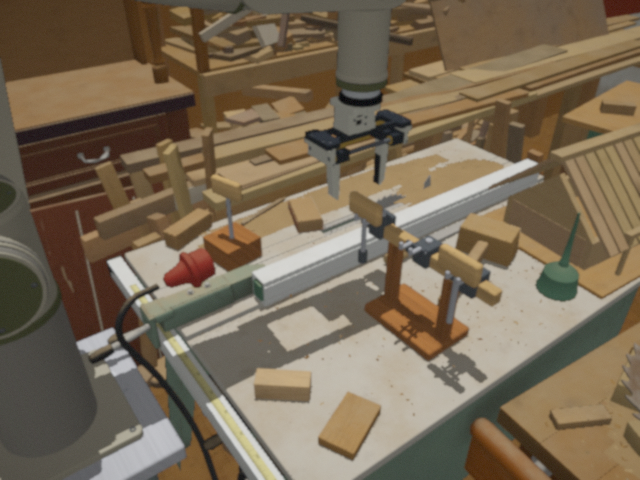

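View pics/d1.png

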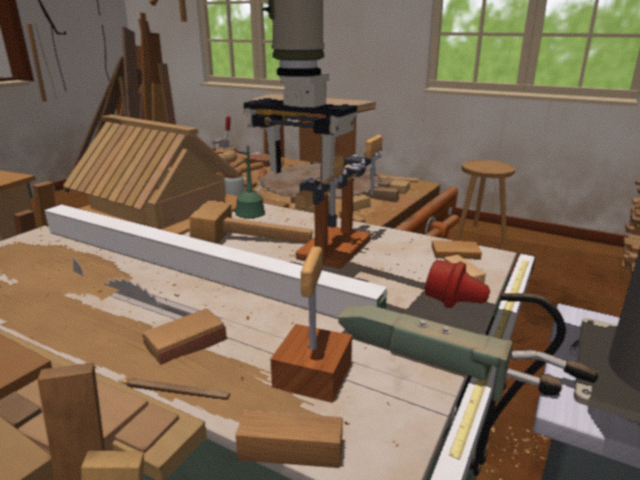

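The scene picture shows the long key's handle at (227,188) over its block (232,243). The rack is at (415,320), with the neighbours' handles at (370,212) and (468,275) and the free hook near (425,248). The side picture shows the handle at (313,270).

```bash
python3 - <<'E'
from h import *
z=np.load('a.npz');a,b=z['a'],z['b']
np.set_printoptions(precision=4,suppress=True)
def reg(P,u0,u1,v0,v1,lo,hi,n):
    p=P[v0:v1,u0:u1].reshape(-1,3);p=p[(p[:,2]>lo)&(p[:,2]<hi)&np.isfinite(p).all(1)]
    med=np.median(p,0);p=p[np.linalg.norm(p-med,axis=1)<.08]
    r=cv2.minAreaRect((p[:,:2]*1000).astype(np.float32))
    print(n,len(p),'med',med,'min',p.min(0),'max',p.max(0),'rect mm',r);return p
print('single',a[188,227],a[212,372],a[275,468],b[265,313])
zc=a[188,227][2]
reg(a,205,250,165,205,.15,.25,'key scene')
reg(b,298,330,240,300,.15,.25,'key side')
reg(a,200,265,215,270,.045,.056,'stand top scene')
reg(b,265,355,325,400,.045,.056,'stand top side')
reg(a,345,400,185,240,.21,.26,'nbr L')
reg(a,435,505,240,305,.21,.26,'nbr R')
reg(b,360,385,130,160,.2,.26,'nbrR side')
reg(a,360,470,280,360,.012,.026,'base')
reg(a,250,540,160,300,.03,.15,'fence')
E
python3 - <<'E'
import cv2
a=cv2.imread('pics/s1.png')[180:320,335:515];cv2.imwrite('pics/c1.png',cv2.resize(a,None,fx=4,fy=4,interpolation=2))
E
```

```text
single [0.4406 0.2155 0.1782] [ 0.0133 -0.6904  0.7185] [ 0.5696 -0.2974  0.2192] [0.433  0.2449 0.1882]
key scene 579 med [0.4419 0.2208 0.1767] min [0.4259 0.1892 0.1507] max [0.4639 0.2644 0.1934] rect mm ((443.9254150390625, 227.63970947265625), (18.721874237060547, 79.22789001464844), 18.947898864746094)
key side 806 med [0.4365 0.2513 0.18  ] min [0.4264 0.1953 0.1506] max [0.4618 0.2672 0.191 ] rect mm ((443.60491943359375, 231.380615234375), (16.03437614440918, 73.9671401977539), 17.45330238342285)
stand top scene 1038 med [0.4373 0.2179 0.0507] min [0.3945 0.1754 0.045 ] max [0.496  0.285  0.0559] rect mm ((445.17425537109375, 228.98876953125), (93.73055267333984, 98.69346618652344), 9.916535377502441)
stand top side 2587 med [0.4407 0.2373 0.0496] min [0.394  0.1781 0.045 ] max [0.4965 0.2805 0.0559] rect mm ((445.5076904296875, 228.91177368164062), (91.02911376953125, 93.17101287841797), 9.033402442932129)
nbr L 670 med [ 0.562  -0.0701  0.23  ] min [ 0.5576 -0.1023  0.21  ] max [ 0.578  -0.0244  0.2429] rect mm ((567.4085693359375, -63.175628662109375), (19.13500595092773
[... 174 characters left out ...]
4.1729431152344), (20.70161247253418, 76.7652587890625), 1.3387614488601685)
nbrR side 335 med [ 0.5691 -0.2569  0.2224] min [ 0.5604 -0.3117  0.2006] max [ 0.5831 -0.2332  0.2406] rect mm ((570.948974609375, -272.3368835449219), (78.6546401977539, 21.416112899780273), 87.39212036132812)
base 2734 med [ 0.6033 -0.1706  0.0205] min [ 0.5578 -0.2501  0.012 ] max [ 0.6803 -0.0908  0.0258] rect mm ((620.4463500976562, -169.69451904296875), (120.18875885009766, 159.05548095703125), 2.3881208896636963)
fence 652 med [0.7615 0.0393 0.059 ] min [0.6826 0.0322 0.0301] max [0.8405 0.0844 0.0654] rect mm ((761.399658203125, 58.39674758911133), (157.967529296875, 51.43369674682617), 0.49380743503570557)
```

View pics/c1.png

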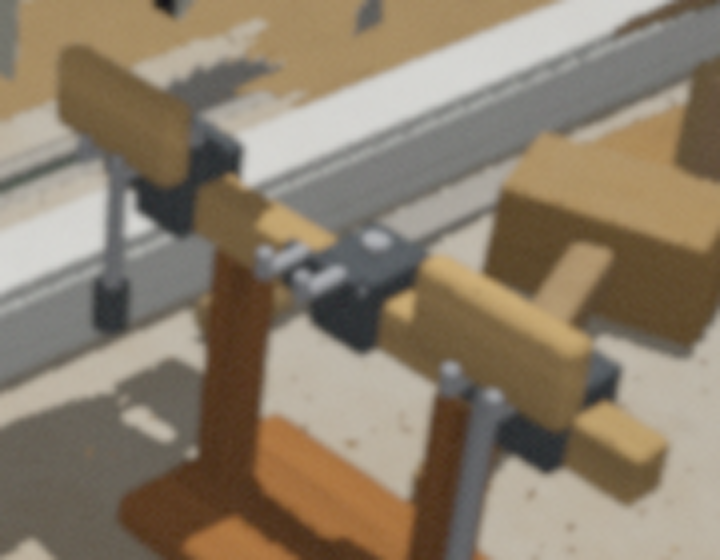

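The crop shows the free hook's prong ends at about (401,245) and (412,252) in the full picture. Next I move over the key and project those pixels.

Emit:
carry_out(
  targets=[
    {"hand": 100, "x": 0.05, "y": -0.035, "z": 0, "az": -0.1},
    {"hand": 100, "x": 0.1, "y": -0.07, "z": 0, "az": -0.2},
    {"hand": 100, "x": 0.15, "y": -0.105, "z": 0, "az": -0.315},
    {"hand": 100, "x": 0.2, "y": -0.14, "z": 0, "az": -0.315},
    {"hand": 100, "x": 0.229, "y": -0.156, "z": 0, "az": -0.315},
    {"hand": 100, "x": 0.229, "y": -0.156, "z": 0, "az": -0.315},
    {"hand": 100, "x": 0.229, "y": -0.156, "z": 0, "az": -0.315},
  ],
)

```text
schema error: expected keys hand, x, y, z, ax, ay, az
```

Run:
```python
from h import *
np.set_printoptions(precision=4,suppress=True)
s=read_state();print(s['tool_pos'],R.from_rotvec(s['orientation']).as_matrix())
im,d,P,p=shot('wrist','w1.png')
p_=P.reshape(-1,3)
k=p_[(p_[:,2]>.17)&(p_[:,2]<.2)&(np.linalg.norm(p_[:,:2]-[.444,.229],axis=1)<.06)]
print(len(k)); 
if len(k)>20: print(np.median(k,0),cv2.minAreaRect((k[:,:2]*1000).astype(np.float32)))
# prong rays from the scene camera; unobstructed picture
im,d,A,q=shot('scene','s2.png'); Rm=R.from_rotvec(q['rotation']).as_matrix()
for u,v in [(401.25,245.5),(412,252)]:
    r=Rm@np.array([(u-q['cx'])/q['fx'],-(v-q['cy'])/q['fy'],-1]); t=(.206-q['position'][2])/r[2]; print(q['position']+t*r)
a=A.reshape(-1,3)
for n,y0,y1 in(('L',-.12,0),('R',-.33,-.22)):
    m=a[(a[:,2]>.212)&(a[:,2]<.26)&(a[:,0]>.54)&(a[:,0]<.6)&(a[:,1]>y0)&(a[:,1]<y1)]
    t=m[m[:,2]>.232]; print(n,len(m),m[:,1].min(),m[:,1].max(),cv2.minAreaRect((m[:,:2]*1000).astype(np.float32)), 'front face x',np.median(m[m[:,2]<.232][:,0]))
cv2.imwrite('pics/c2.png',np.vstack([cv2.resize(im[180:320,335:515],(720,560),interpolation=2)]))
```

```text
[0.5995 0.0001 0.2365] [[-0.      1.     -0.0017]
 [ 1.      0.      0.0001]
 [ 0.0001 -0.0017 -1.    ]]
0
[ 0.5563 -0.1699  0.206 ]
[ 0.5577 -0.1935  0.206 ]
L 760 -0.10112001298609541 -0.0002829002276947268 ((563.5855712890625, -48.914676666259766), (28.567073822021484, 105.00788879394531), 12.465611457824707) front face x 0.5608938515100181
R 962 -0.3132558314639777 -0.2371254647833817 ((575.2474975585938, -275.1214294433594), (19.447816848754883, 76.14965057373047), 1.7096388339996338) front face x 0.5686628857045293
```

View pics/c2.png

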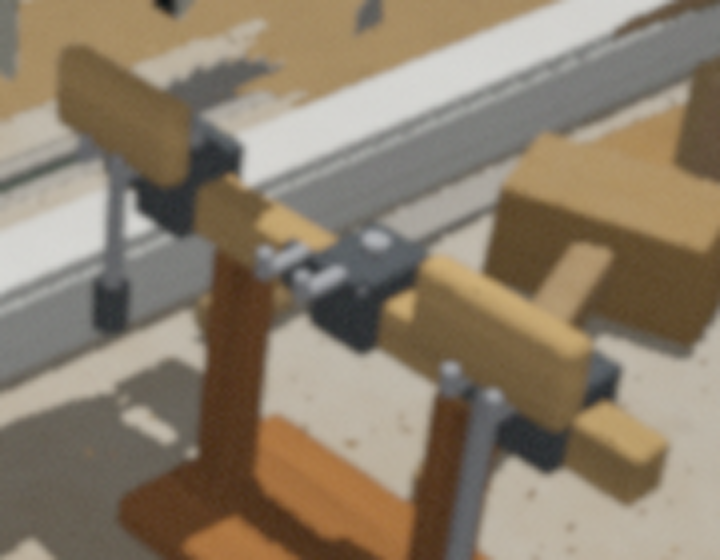

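View pics/w1.png

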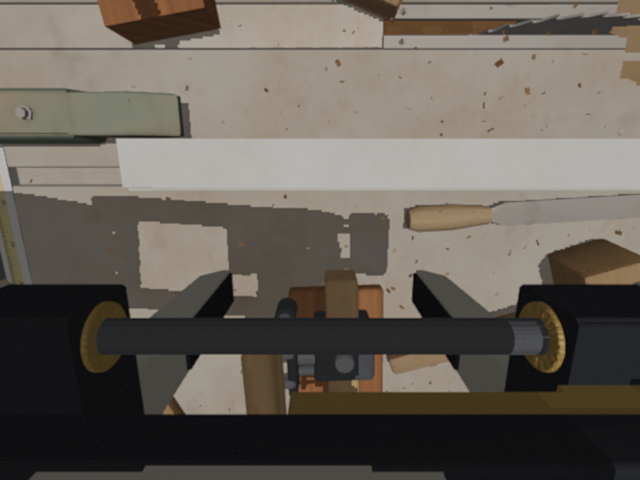

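The second crop is unchanged: prong ends at the same place, giving a hook centre near y = -0.182. The wrist picture is still from the start pose, with the rack at (340,335), because the move was refused for missing keys. I'll repeat it with all of them.

Emit:
carry_out(
  targets=[
    {"hand": 100, "x": 0.05, "y": -0.035, "z": 0, "ax": 0, "ay": 0, "az": -0.1},
    {"hand": 100, "x": 0.1, "y": -0.07, "z": 0, "ax": 0, "ay": 0, "az": -0.2},
    {"hand": 100, "x": 0.15, "y": -0.105, "z": 0, "ax": 0, "ay": 0, "az": -0.315},
    {"hand": 100, "x": 0.2, "y": -0.14, "z": 0, "ax": 0, "ay": 0, "az": -0.315},
    {"hand": 100, "x": 0.229, "y": -0.156, "z": 0, "ax": 0, "ay": 0, "az": -0.315},
    {"hand": 100, "x": 0.229, "y": -0.156, "z": 0, "ax": 0, "ay": 0, "az": -0.315},
    {"hand": 100, "x": 0.229, "y": -0.156, "z": 0, "ax": 0, "ay": 0, "az": -0.315},
  ],
)

```text
t: 1.08
tool_pos: [0.4442, 0.2286, 0.2373]
orientation: [1.845, 2.542, -0.001]
force: [0.1, 0.1, -0.3]
opening: 0.0931
gripper_force: 0.0
```

Run:
```python
from h import *
np.set_printoptions(precision=4,suppress=True)
s=read_state();print(s['tool_pos'],R.from_rotvec(s['orientation']).as_matrix())
im,d,P,p=shot('wrist','w2.png')
p_=P.reshape(-1,3)
k=p_[(p_[:,2]>.165)&(p_[:,2]<.2)&(np.linalg.norm(p_[:,:2]-[.444,.229],axis=1)<.05)]
print(len(k)); 
if len(k)>20: print(np.median(k,0),cv2.minAreaRect((k[:,:2]*1000).astype(np.float32)))
```

```text
[0.4442 0.2286 0.2373] [[-0.3101  0.9507  0.0001]
 [ 0.9507  0.3101 -0.0005]
 [-0.0005 -0.0001 -1.    ]]
2978
[0.444  0.2339 0.1896] ((445.0293273925781, 231.10195922851562), (16.028770446777344, 71.21553039550781), 18.9237003326416)
```

View pics/w2.png

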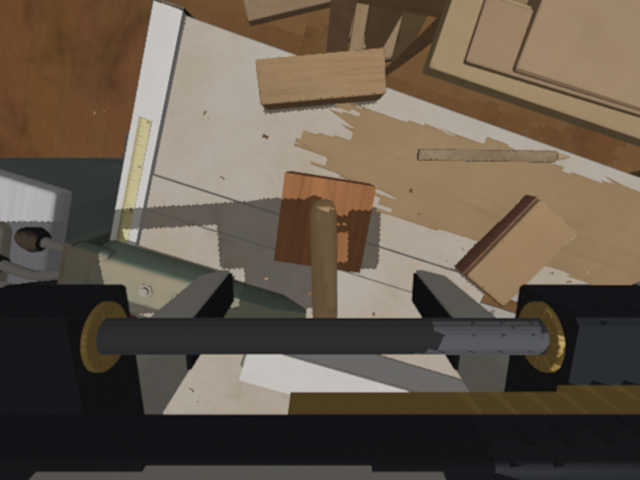

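The wrist picture shows the handle at (323,250), centred between the fingers over the block. Going down to grip.

Emit:
carry_out(
  targets=[
    {"hand": 100, "x": 0.001, "y": 0, "z": 0.03, "ax": 0, "ay": 0, "az": -0.008},
    {"hand": 100, "x": 0.001, "y": 0, "z": 0.055, "ax": 0, "ay": 0, "az": -0.008},
    {"hand": 100, "x": 0.001, "y": 0, "z": 0.055, "ax": 0, "ay": 0, "az": -0.008},
    {"hand": 0, "x": 0.001, "y": 0, "z": 0.055, "ax": 0, "ay": 0, "az": -0.008},
    {"hand": 0, "x": 0.001, "y": 0, "z": 0.055, "ax": 0, "ay": 0, "az": -0.008},
    {"hand": 0, "x": 0.001, "y": 0, "z": 0.055, "ax": 0, "ay": 0, "az": -0.008},
    {"hand": 0, "x": 0.001, "y": 0, "z": 0.055, "ax": 0, "ay": 0, "az": -0.008},
    {"hand": 0, "x": 0.001, "y": 0, "z": 0.055, "ax": 0, "ay": 0, "az": -0.008},
  ],
  newtons=25,
)

```text
t: 2.12
tool_pos: [0.4437, 0.2301, 0.1826]
orientation: [1.835, 2.55, 0.0]
force: [0.9, 0.0, -0.2]
opening: 0.0476
gripper_force: 0.0
```

Emit:
carry_out(
  targets=[
    {"hand": 0, "x": 0, "y": 0, "z": 0, "ax": 0, "ay": 0, "az": 0},
    {"hand": 0, "x": 0, "y": 0, "z": 0, "ax": 0, "ay": 0, "az": 0},
    {"hand": 0, "x": 0, "y": 0, "z": 0, "ax": 0, "ay": 0, "az": 0},
    {"hand": 0, "x": 0, "y": 0, "z": 0, "ax": 0, "ay": 0, "az": 0},
    {"hand": 0, "x": 0, "y": 0, "z": 0, "ax": 0, "ay": 0, "az": 0},
    {"hand": 0, "x": 0, "y": 0, "z": 0, "ax": 0, "ay": 0, "az": 0},
    {"hand": 0, "x": 0, "y": 0, "z": 0, "ax": 0, "ay": 0, "az": 0},
  ],
)

```text
t: 3.0
tool_pos: [0.4437, 0.23, 0.1824]
orientation: [1.835, 2.55, 0.0]
force: [0.0, -0.5, -0.5]
opening: 0.016
gripper_force: 25.0
```

Emit:
carry_out(
  targets=[
    {"hand": 0, "x": 0, "y": 0, "z": -0.01, "ax": 0, "ay": 0, "az": 0},
    {"hand": 0, "x": 0, "y": 0, "z": -0.025, "ax": 0, "ay": 0, "az": 0},
    {"hand": 0, "x": 0, "y": 0, "z": -0.04, "ax": 0, "ay": 0, "az": 0},
    {"hand": 0, "x": 0, "y": 0, "z": -0.06, "ax": 0, "ay": 0, "az": 0},
    {"hand": 0, "x": 0, "y": 0, "z": -0.08, "ax": 0, "ay": 0, "az": 0},
    {"hand": 0, "x": 0, "y": 0, "z": -0.1, "ax": 0, "ay": 0, "az": 0},
    {"hand": 0, "x": 0, "y": 0, "z": -0.12, "ax": 0, "ay": 0, "az": 0},
    {"hand": 0, "x": 0, "y": 0, "z": -0.12, "ax": 0, "ay": 0, "az": 0},
  ],
)

```text
t: 4.0
tool_pos: [0.4446, 0.2303, 0.3049]
orientation: [1.834, 2.548, 0.005]
force: [-0.0, 0.2, -2.2]
opening: 0.0159
gripper_force: 25.0
```

Emit:
carry_out(
  targets=[
    {"hand": 0, "x": -0.015, "y": -0.002, "z": 0, "ax": 0, "ay": 0, "az": 0.05},
    {"hand": 0, "x": -0.045, "y": -0.007, "z": 0, "ax": 0, "ay": 0, "az": 0.1},
    {"hand": 0, "x": -0.085, "y": -0.013, "z": 0, "ax": 0, "ay": 0, "az": 0.15},
    {"hand": 0, "x": -0.125, "y": -0.02, "z": 0, "ax": 0, "ay": 0, "az": 0.2},
    {"hand": 0, "x": -0.165, "y": -0.026, "z": 0, "ax": 0, "ay": 0, "az": 0.25},
    {"hand": 0, "x": -0.205, "y": -0.032, "z": 0, "ax": 0, "ay": 0, "az": 0.29},
    {"hand": 0, "x": -0.245, "y": -0.038, "z": 0, "ax": 0, "ay": 0, "az": 0.29},
    {"hand": 0, "x": -0.265, "y": -0.041, "z": 0, "ax": 0, "ay": 0, "az": 0.29},
  ],
)

```text
t: 5.0
tool_pos: [0.4881, -0.0372, 0.3009]
orientation: [-2.188, -2.252, 0.003]
force: [-0.2, 1.2, -1.0]
opening: 0.016
gripper_force: 25.0
```

Run:
```python
from h import *
np.set_printoptions(precision=4,suppress=True)
s=read_state();M=R.from_rotvec(s['orientation']).as_matrix();print(s['t'],s['tool_pos'],M)
print(M.T@(np.array([.515,-.182,.2485])-s['tool_pos']))
```

```text
5.0 [ 0.4881 -0.0372  0.3009] [[-0.0285  0.9996 -0.0025]
 [ 0.9996  0.0285 -0.0003]
 [-0.0003 -0.0025 -1.    ]]
[-0.1455  0.0229  0.0524]
```

Emit:
carry_out(
  targets=[
    {"hand": 0, "x": -0.03, "y": 0.005, "z": 0.0, "ax": 0, "ay": 0, "az": 0},
    {"hand": 0, "x": -0.065, "y": 0.01, "z": 0.01, "ax": 0, "ay": 0, "az": 0},
    {"hand": 0, "x": -0.1, "y": 0.015, "z": 0.02, "ax": 0, "ay": 0, "az": 0},
    {"hand": 0, "x": -0.125, "y": 0.02, "z": 0.03, "ax": 0, "ay": 0, "az": 0},
    {"hand": 0, "x": -0.145, "y": 0.023, "z": 0.042, "ax": 0, "ay": 0, "az": 0},
    {"hand": 0, "x": -0.145, "y": 0.023, "z": 0.052, "ax": 0, "ay": 0, "az": 0},
    {"hand": 0, "x": -0.145, "y": 0.023, "z": 0.052, "ax": 0, "ay": 0, "az": 0},
    {"hand": 0, "x": -0.145, "y": 0.023, "z": 0.052, "ax": 0, "ay": 0, "az": 0},
  ],
)

```text
t: 6.0
tool_pos: [0.5168, -0.1778, 0.2508]
orientation: [2.183, 2.258, 0.0]
force: [0.1, 0.8, -1.6]
opening: 0.0158
gripper_force: 25.0
```

Run:
```python
from h import *
np.set_printoptions(precision=4,suppress=True)
s=read_state();print(s['t'],s['tool_pos'],s['orientation'],s['force'])
im,d,P,p=shot('scene','s3.png'); im2,*_=shot('side','d3.png'); im3,*_=shot('wrist','w3.png')
f=lambda a:cv2.resize(a,(400,300) ,interpolation=2)
cv2.imwrite('pics/m3.png',np.hstack([cv2.resize(im[170:310,345:485],(560,560),interpolation=2),cv2.resize(im2[120:260,300:360],(240,560),interpolation=2)]))
cv2.imwrite('pics/w3c.png',cv2.resize(im3[200:480,200:480],(560,560)))
```

```text
6.0 [ 0.5168 -0.1778  0.2508] [2.1835 2.2584 0.0005] [ 0.1054  0.7901 -1.6209]
```

View pics/m3.png

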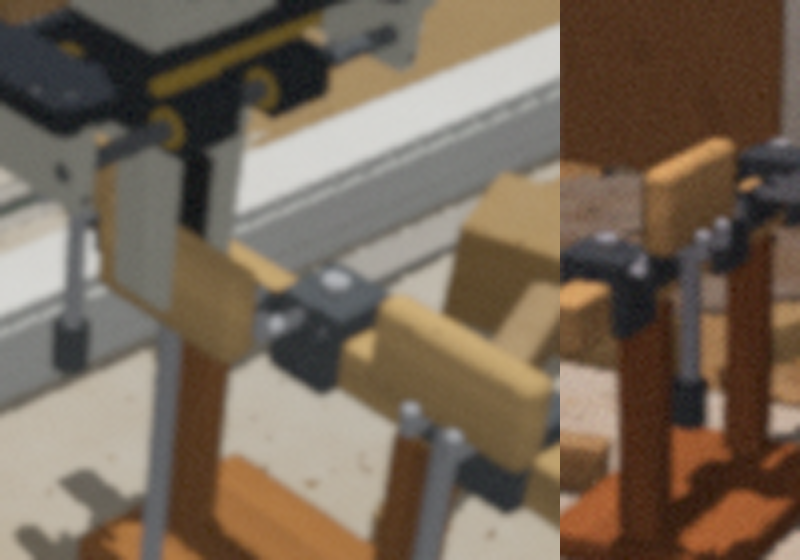

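The close-up shows the key held upright in front of the hook, its shank at full-picture pixels (388,254) to (384,305). One prong end is visible at about (414,251).

```bash
python3 - <<'E'
from h import *
np.set_printoptions(precision=4,suppress=True)
s=read_state();T=s['tool_pos'];print(T)
im,d,P,q=shot('scene'); Rm=R.from_rotvec(q['rotation']).as_matrix()
def pr(X):
    c=Rm.T@(np.array(X)-q['position']); return q['cx']+q['fx']*c[0]/-c[2], q['cy']-q['fy']*c[1]/-c[2]
for z in(.20,.17,.14): 
    u,v=pr([T[0],T[1],z]); row=im[int(round(v)),int(u)-14:int(u)+15].astype(int)
    print(z,(u,v),pr([T[0],T[1]+.01,z]),pr([T[0]+.01,T[1],z])); print(int(u)-14,(row[:,0]-row[:,2]).tolist(),row.sum(1).tolist())
# free-prong segmentation in first picture by sub-pixel profile across both prongs
s1=cv2.imread('pics/s2.png')
for y in (-.172,-.182,-.192): print(y,pr([.557,y,.206]),pr([.567,y,.2]))
from h import camera_params
E
python3 - <<'E'
import cv2
a=cv2.imread('pics/s2.png')[230:270,390:440];cv2.imwrite('pics/c4.png',cv2.resize(a,None,fx=14,fy=14,interpolation=2))
E
```

```text
[ 0.5171 -0.178   0.2512]
0.2 (np.float64(386.2550449089322), np.float64(259.2003504022779)) (np.float64(382.0906430876839), np.float64(256.2226958849465)) (np.float64(390.945036851047), np.float64(257.03790422207476))
372 [-13, -15, -16, -18, -21, -21, -23, -24, -24, -23, -24, -24, -14, 0, 4, 4, 1, -5, -24, -39, -50, -53, -49, -52, -54, -48, -51, -49, -49] [295, 293, 314, 339, 385, 428, 473, 498, 520, 518, 493, 409, 319, 293, 291, 296, 290, 273, 228, 192, 169, 164, 177, 175, 172, 197, 204, 227, 239]
0.17 (np.float64(384.973995143467), np.float64(274.140465339806)) (np.float64(380.8975867529143), np.float64(271.10900301158694)) (np.float64(389.58222570434657), np.float64(271.93850097853476))
370 [-26, -26, -25, -25, -24, -25, -25, -25, -27, -25, -24, -23, -22, -14, -1, 4, 4, 3, -5, -22, -42, -49, -47, -51, -52, -52, -51, -52, -55] [535, 534, 536, 536, 534, 533, 532, 531, 529, 531, 529, 524, 481, 385, 310, 297, 299, 285, 263, 221, 178, 158, 174, 174, 171, 177, 189, 187, 181]
0.14 (np.float64(383.74073058729545), np.float64(288.52329004676966)) (np.float64(379.7487117873084), np.float64(285.4440390779441)) (np.float64(388.2699811218845), np.float64(286.2862170332928))
369 [-16, -20, -22, -23, -23, -22, -24, -24, -22, -23, -24, -21, -20, -12, 1, 3, 4, 0, -11, -30, -46, -47, -48, -51, -49, -48, -51, -51, -52] [375, 435, 497, 529, 538, 540, 541, 540, 542, 541, 537, 530, 482, 379, 311, 298, 295, 285, 247, 199, 170, 172, 175, 175, 175, 169, 173, 166, 188]
-0.172 (np.float64(402.45030342382705), np.float64(245.9605603716815)) (np.float64(406.6190852266179), np.float64(246.92544191046207))
-0.182 (np.float64(406.7041579304579), np.float64(248.81734356514838)) (np.float64(410.86471415040944), np.float64(249.76316277040758))
-0.192 (np.float64(411.0218443991781), np.float64(251.7169947213579)) (np.float64(415.1734633880058), np.float64(252.64307239305134))
```

View pics/c4.png

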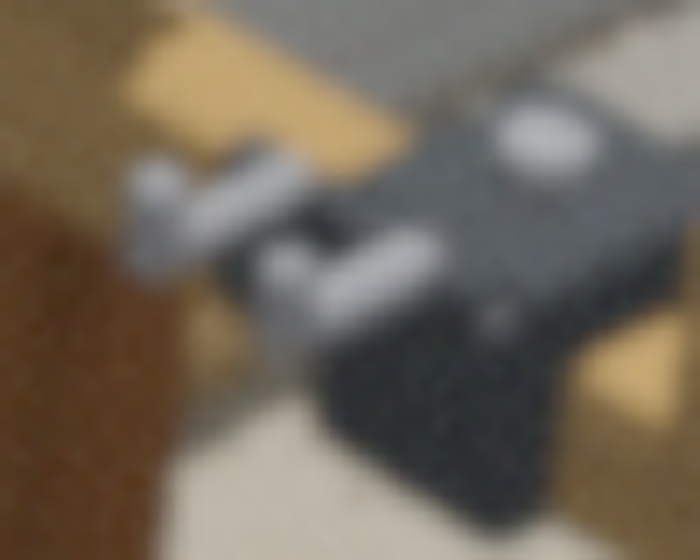

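From the tip tops, and correcting for where the known shank shows, the hook centre is at y ≈ -0.1765 and the plate face at x ≈ 0.579. Prong ends start near x = 0.555. Moving in slowly.

Emit:
carry_out(
  targets=[
    {"hand": 0, "x": 0.001, "y": 0.008, "z": 0, "ax": 0, "ay": 0, "az": 0},
    {"hand": 0, "x": 0.001, "y": 0.016, "z": 0, "ax": 0, "ay": 0, "az": 0},
    {"hand": 0, "x": 0.001, "y": 0.022, "z": 0, "ax": 0, "ay": 0, "az": 0},
    {"hand": 0, "x": 0.001, "y": 0.026, "z": 0, "ax": 0, "ay": 0, "az": 0},
    {"hand": 0, "x": 0.001, "y": 0.028, "z": 0, "ax": 0, "ay": 0, "az": 0},
    {"hand": 0, "x": 0.001, "y": 0.028, "z": 0, "ax": 0, "ay": 0, "az": 0},
  ],
)

```text
t: 6.95
tool_pos: [0.5447, -0.1766, 0.2504]
orientation: [-2.184, -2.258, 0.0]
force: [-0.9, -0.4, -1.4]
opening: 0.0156
gripper_force: 25.0
```

Emit:
carry_out(
  targets=[
    {"hand": 0, "x": 0, "y": 0.001, "z": 0, "ax": 0, "ay": 0, "az": 0},
    {"hand": 0, "x": 0, "y": 0.002, "z": 0, "ax": 0, "ay": 0, "az": 0},
    {"hand": 0, "x": 0, "y": 0.003, "z": 0, "ax": 0, "ay": 0, "az": 0},
    {"hand": 0, "x": 0, "y": 0.004, "z": 0, "ax": 0, "ay": 0, "az": 0},
    {"hand": 0, "x": 0, "y": 0.005, "z": 0, "ax": 0, "ay": 0, "az": 0},
    {"hand": 0, "x": 0, "y": 0.005, "z": 0, "ax": 0, "ay": 0, "az": 0},
  ],
)

```text
t: 7.7
tool_pos: [0.5497, -0.1764, 0.2504]
orientation: [-2.184, -2.258, 0.0]
force: [0.2, 0.3, -0.6]
opening: 0.0158
gripper_force: 25.0
```

Emit:
carry_out(
  targets=[
    {"hand": 0, "x": 0, "y": 0.001, "z": 0, "ax": 0, "ay": 0, "az": 0},
    {"hand": 0, "x": 0, "y": 0.002, "z": 0, "ax": 0, "ay": 0, "az": 0},
    {"hand": 0, "x": 0, "y": 0.003, "z": 0, "ax": 0, "ay": 0, "az": 0},
    {"hand": 0, "x": 0, "y": 0.004, "z": 0, "ax": 0, "ay": 0, "az": 0},
    {"hand": 0, "x": 0, "y": 0.004, "z": 0, "ax": 0, "ay": 0, "az": 0},
  ],
)

```text
t: 8.32
tool_pos: [0.5537, -0.1763, 0.2504]
orientation: [-2.184, -2.258, 0.0]
force: [0.3, -0.3, -0.8]
opening: 0.0162
gripper_force: 25.0
```

Emit:
carry_out(
  targets=[
    {"hand": 0, "x": 0, "y": 0.001, "z": 0, "ax": 0, "ay": 0, "az": 0},
    {"hand": 0, "x": 0, "y": 0.002, "z": 0, "ax": 0, "ay": 0, "az": 0},
    {"hand": 0, "x": 0, "y": 0.003, "z": 0, "ax": 0, "ay": 0, "az": 0},
    {"hand": 0, "x": 0, "y": 0.003, "z": 0, "ax": 0, "ay": 0, "az": 0},
  ],
)

```text
t: 8.82
tool_pos: [0.5567, -0.1762, 0.2504]
orientation: [-2.184, -2.258, 0.0]
force: [0.2, -0.4, -1.8]
opening: 0.0159
gripper_force: 25.0
```

Emit:
carry_out(
  targets=[
    {"hand": 0, "x": 0, "y": 0.0015, "z": 0, "ax": 0, "ay": 0, "az": 0},
    {"hand": 0, "x": 0, "y": 0.003, "z": 0, "ax": 0, "ay": 0, "az": 0},
    {"hand": 0, "x": 0, "y": 0.0045, "z": 0, "ax": 0, "ay": 0, "az": 0},
    {"hand": 0, "x": 0, "y": 0.006, "z": 0, "ax": 0, "ay": 0, "az": 0},
    {"hand": 0, "x": 0, "y": 0.006, "z": 0, "ax": 0, "ay": 0, "az": 0},
  ],
)

```text
t: 9.45
tool_pos: [0.5627, -0.176, 0.2504]
orientation: [-2.184, -2.258, 0.0]
force: [0.1, -0.6, -1.9]
opening: 0.0156
gripper_force: 25.0
```

Emit:
carry_out(
  targets=[
    {"hand": 0, "x": 0, "y": 0.001, "z": 0, "ax": 0, "ay": 0, "az": 0},
    {"hand": 0, "x": 0, "y": 0.002, "z": 0, "ax": 0, "ay": 0, "az": 0},
    {"hand": 0, "x": 0, "y": 0.003, "z": 0, "ax": 0, "ay": 0, "az": 0},
    {"hand": 0, "x": 0, "y": 0.004, "z": 0, "ax": 0, "ay": 0, "az": 0},
    {"hand": 0, "x": 0, "y": 0.004, "z": 0, "ax": 0, "ay": 0, "az": 0},
  ],
)

```text
t: 10.07
tool_pos: [0.5667, -0.1758, 0.2504]
orientation: [-2.184, -2.258, 0.0]
force: [-0.7, -0.1, -0.9]
opening: 0.0161
gripper_force: 25.0
```

Emit:
carry_out(
  targets=[
    {"hand": 0, "x": 0, "y": 0.001, "z": 0, "ax": 0, "ay": 0, "az": 0},
    {"hand": 0, "x": 0, "y": 0.002, "z": 0, "ax": 0, "ay": 0, "az": 0},
    {"hand": 0, "x": 0, "y": 0.003, "z": 0, "ax": 0, "ay": 0, "az": 0},
    {"hand": 0, "x": 0, "y": 0.003, "z": 0, "ax": 0, "ay": 0, "az": 0},
  ],
)

```text
t: 10.58
tool_pos: [0.5697, -0.1757, 0.2504]
orientation: [2.184, 2.258, 0.0]
force: [0.4, 0.5, -2.1]
opening: 0.0158
gripper_force: 25.0
```

Emit:
carry_out(
  targets=[
    {"hand": 0, "x": 0, "y": 0.001, "z": 0, "ax": 0, "ay": 0, "az": 0},
    {"hand": 0, "x": 0, "y": 0.002, "z": 0, "ax": 0, "ay": 0, "az": 0},
    {"hand": 0, "x": 0, "y": 0.003, "z": 0, "ax": 0, "ay": 0, "az": 0},
    {"hand": 0, "x": 0, "y": 0.003, "z": 0, "ax": 0, "ay": 0, "az": 0},
  ],
)

```text
t: 11.08
tool_pos: [0.5727, -0.1756, 0.2504]
orientation: [-2.184, -2.258, 0.0]
force: [0.6, -0.0, -1.6]
opening: 0.0161
gripper_force: 25.0
```

Emit:
carry_out(
  targets=[
    {"hand": 0, "x": 0, "y": 0.001, "z": 0, "ax": 0, "ay": 0, "az": 0},
    {"hand": 0, "x": 0, "y": 0.002, "z": 0, "ax": 0, "ay": 0, "az": 0},
    {"hand": 0, "x": 0, "y": 0.002, "z": 0, "ax": 0, "ay": 0, "az": 0},
  ],
)

```text
t: 11.45
tool_pos: [0.5747, -0.1756, 0.2504]
orientation: [2.184, 2.258, 0.0]
force: [-0.2, -0.3, -1.4]
opening: 0.0157
gripper_force: 25.0
```

Emit:
carry_out(
  targets=[
    {"hand": 0, "x": 0, "y": 0.001, "z": 0, "ax": 0, "ay": 0, "az": 0},
    {"hand": 0, "x": 0, "y": 0.002, "z": 0, "ax": 0, "ay": 0, "az": 0},
    {"hand": 0, "x": 0, "y": 0.002, "z": 0, "ax": 0, "ay": 0, "az": 0},
  ],
)

```text
t: 11.82
tool_pos: [0.5766, -0.1755, 0.2504]
orientation: [-2.184, -2.258, 0.0]
force: [-0.6, 0.3, -1.2]
opening: 0.0158
gripper_force: 25.0
```

Emit:
carry_out(
  targets=[
    {"hand": 0, "x": 0, "y": 0.001, "z": 0, "ax": 0, "ay": 0, "az": 0},
    {"hand": 0, "x": 0, "y": 0.002, "z": 0, "ax": 0, "ay": 0, "az": 0},
    {"hand": 0, "x": 0, "y": 0.002, "z": 0, "ax": 0, "ay": 0, "az": 0},
  ],
)

```text
t: 12.2
tool_pos: [0.5784, -0.1755, 0.2504]
orientation: [-2.184, -2.257, 0.001]
force: [-3.0, -0.1, -0.4]
opening: 0.0159
gripper_force: 25.0
```

Run:
```python
from h import *
np.set_printoptions(precision=4,suppress=True)
for i in range(2):
    im,d,P,p=shot('scene','s5.png'); s=read_state(); print(s['tool_pos'],s['force'],s['wrist_torque'])
cv2.imwrite('pics/c5.png',cv2.resize(im[170:310,345:485],(560,560),interpolation=2))
```

```text
[ 0.5784 -0.1755  0.2504] [-3.0642  0.4933 -0.4816] [-0.0163  0.696   0.0252]
[ 0.5784 -0.1755  0.2504] [-2.7396  0.0801 -0.3275] [ 0.0079  0.7154 -0.0145]
```

View pics/c5.png

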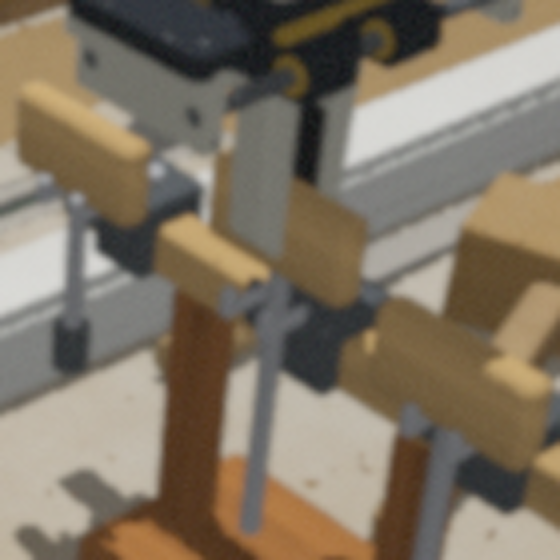

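The picture shows the shank between the two prongs, at crop (272,300), with the handle above the hook. The plate is touched with 3 N. I back off 2.5 mm, then lower.

Emit:
carry_out(
  targets=[
    {"hand": 0, "x": 0, "y": -0.0015, "z": 0, "ax": 0, "ay": 0, "az": 0},
    {"hand": 0, "x": 0, "y": -0.0035, "z": 0.0, "ax": 0, "ay": 0, "az": 0},
    {"hand": 0, "x": 0, "y": -0.0035, "z": 0.003, "ax": 0, "ay": 0, "az": 0},
    {"hand": 0, "x": 0, "y": -0.0035, "z": 0.006, "ax": 0, "ay": 0, "az": 0},
    {"hand": 0, "x": 0, "y": -0.0035, "z": 0.009, "ax": 0, "ay": 0, "az": 0},
    {"hand": 0, "x": 0, "y": -0.0035, "z": 0.012, "ax": 0, "ay": 0, "az": 0},
    {"hand": 0, "x": 0, "y": -0.0035, "z": 0.014, "ax": 0, "ay": 0, "az": 0},
    {"hand": 0, "x": 0, "y": -0.0035, "z": 0.014, "ax": 0, "ay": 0, "az": 0},
  ],
)

```text
t: 13.3
tool_pos: [0.575, -0.1755, 0.2361]
orientation: [-2.184, -2.257, 0.0]
force: [0.8, 0.1, -1.8]
opening: 0.0158
gripper_force: 25.0
```

Emit:
carry_out(
  targets=[
    {"hand": 0, "x": 0, "y": 0, "z": 0.001, "ax": 0, "ay": 0, "az": 0},
    {"hand": 0, "x": 0, "y": 0, "z": 0.002, "ax": 0, "ay": 0, "az": 0},
    {"hand": 0, "x": 0, "y": 0, "z": 0.002, "ax": 0, "ay": 0, "az": 0},
  ],
)

```text
t: 13.68
tool_pos: [0.5751, -0.1756, 0.2344]
orientation: [-2.184, -2.258, 0.0]
force: [0.3, -0.5, -1.3]
opening: 0.0157
gripper_force: 25.0
```

Emit:
carry_out(
  targets=[
    {"hand": 0, "x": 0, "y": 0, "z": 0.0005, "ax": 0, "ay": 0, "az": 0},
    {"hand": 0, "x": 0, "y": 0, "z": 0.001, "ax": 0, "ay": 0, "az": 0},
    {"hand": 0, "x": 0, "y": 0, "z": 0.001, "ax": 0, "ay": 0, "az": 0},
  ],
)

```text
t: 14.05
tool_pos: [0.5751, -0.1755, 0.2334]
orientation: [-2.184, -2.258, 0.0]
force: [0.3, 0.1, -1.6]
opening: 0.0158
gripper_force: 25.0
```

Emit:
carry_out(
  targets=[
    {"hand": 0, "x": 0, "y": 0, "z": 0.0005, "ax": 0, "ay": 0, "az": 0},
    {"hand": 0, "x": 0, "y": 0, "z": 0.001, "ax": 0, "ay": 0, "az": 0},
    {"hand": 0, "x": 0, "y": 0, "z": 0.001, "ax": 0, "ay": 0, "az": 0},
  ],
)

```text
t: 14.42
tool_pos: [0.5751, -0.1756, 0.2324]
orientation: [2.185, 2.258, 0.0]
force: [0.4, 0.1, -2.3]
opening: 0.0158
gripper_force: 25.0
```

Emit:
carry_out(
  targets=[
    {"hand": 0, "x": 0, "y": 0, "z": 0.0005, "ax": 0, "ay": 0, "az": 0},
    {"hand": 0, "x": 0, "y": 0, "z": 0.001, "ax": 0, "ay": 0, "az": 0},
    {"hand": 0, "x": 0, "y": 0, "z": 0.001, "ax": 0, "ay": 0, "az": 0},
  ],
)

```text
t: 14.8
tool_pos: [0.5755, -0.1756, 0.2323]
orientation: [2.184, 2.257, 0.001]
force: [-0.2, 0.3, 4.7]
opening: 0.0156
gripper_force: 25.0
```

```bash
python3 -c "
from h import *
f=[]
for i in range(4): read_camera('side'); f.append(read_state()['force'])
print(np.mean(f,0),read_state()['tool_pos'])"
```

```text
[-0.58805871  0.85379168  5.70061702] [ 0.57550862 -0.17562459  0.23226815]
```

Contact came at the expected height, with about 6 N. I ease off and open.

Emit:
carry_out(
  targets=[
    {"hand": 0, "x": 0, "y": 0, "z": -0.0007, "ax": 0, "ay": 0, "az": 0},
    {"hand": 0, "x": 0, "y": 0, "z": -0.0007, "ax": 0, "ay": 0, "az": 0},
    {"hand": 40, "x": 0, "y": 0, "z": -0.0007, "ax": 0, "ay": 0, "az": 0},
    {"hand": 40, "x": 0, "y": 0, "z": -0.0007, "ax": 0, "ay": 0, "az": 0},
    {"hand": 40, "x": 0, "y": 0, "z": -0.0007, "ax": 0, "ay": 0, "az": 0},
    {"hand": 40, "x": 0, "y": 0, "z": -0.0007, "ax": 0, "ay": 0, "az": 0},
    {"hand": 40, "x": 0, "y": 0, "z": -0.0007, "ax": 0, "ay": 0, "az": 0},
  ],
)

```text
t: 15.88
tool_pos: [0.5751, -0.1756, 0.2321]
orientation: [-2.184, -2.258, 0.0]
force: [-0.3, 0.2, -0.1]
opening: 0.0367
gripper_force: 0.0
```

Run:
```python
from h import *
im,d,P,p=shot('scene','s6.png'); print(read_state()['opening'],read_state()['force'])
cv2.imwrite('pics/c6.png',cv2.resize(im[170:310,345:485],(560,560),interpolation=2))
```

```text
0.0368965191460253 [-1.0100968  -0.52838301 -0.06094741]
```

View pics/c6.png

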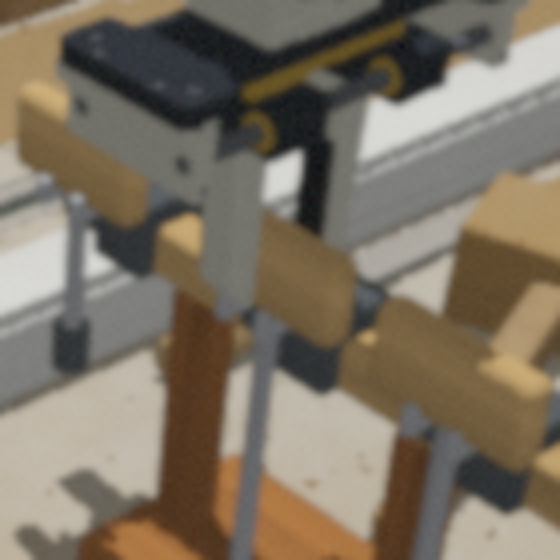

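The picture shows the key hanging upright on the hook, handle at crop (300,285), fingers open and clear, neighbours unmoved. Raising the arm straight up.

Emit:
carry_out(
  targets=[
    {"hand": 40, "x": 0, "y": 0, "z": -0.01, "ax": 0, "ay": 0, "az": 0},
    {"hand": 40, "x": 0, "y": 0, "z": -0.025, "ax": 0, "ay": 0, "az": 0},
    {"hand": 40, "x": 0, "y": 0, "z": -0.045, "ax": 0, "ay": 0, "az": 0},
    {"hand": 40, "x": 0, "y": 0, "z": -0.07, "ax": 0, "ay": 0, "az": 0},
    {"hand": 40, "x": 0, "y": 0, "z": -0.1, "ax": 0, "ay": 0, "az": 0},
    {"hand": 40, "x": 0, "y": 0, "z": -0.12, "ax": 0, "ay": 0, "az": 0},
    {"hand": 40, "x": 0, "y": 0, "z": -0.12, "ax": 0, "ay": 0, "az": 0},
    {"hand": 40, "x": 0, "y": 0, "z": -0.12, "ax": 0, "ay": 0, "az": 0},
  ],
)

```text
t: 16.92
tool_pos: [0.575, -0.1755, 0.3518]
orientation: [-2.184, -2.258, 0.0]
force: [-0.6, 0.3, -0.4]
opening: 0.0371
gripper_force: 0.0
```

Run:
```python
from h import *
np.set_printoptions(precision=4,suppress=True)
im,d,A,p=shot('scene','s7.png'); a=A.reshape(-1,3)
for n,y0,y1 in(('L',-.12,-.015),('M',-.225,-.125),('R',-.33,-.225)):
    m=a[(a[:,2]>.212)&(a[:,2]<.26)&(a[:,0]>.555)&(a[:,0]<.6)&(a[:,1]>y0)&(a[:,1]<y1)]
    print(n,len(m),m.min(0),m.max(0),cv2.minAreaRect((m[:,:2]*1000).astype(np.float32)))
```

```text
L 636 [ 0.5581 -0.1021  0.212 ] [ 0.5789 -0.024   0.2426] ((566.861328125, -63.45271682739258), (19.35718536376953, 77.62918090820312), 4.082245826721191)
M 787 [ 0.5642 -0.2164  0.212 ] [ 0.584  -0.1392  0.2427] ((573.6665649414062, -177.72555541992188), (19.222681045532227, 77.30923461914062), 1.8082464933395386)
R 961 [ 0.565  -0.3132  0.2121] [ 0.5841 -0.2368  0.2434] ((574.4674682617188, -274.9839172363281), (17.19765281677246, 76.31768798828125), 2.252739906311035)
```

The middle handle top is at the same height as its neighbours and in line with the rack, and the neighbours have not moved. Handing in.

```bash
python3 -c "
from plant import robot
print(robot.close_job())"
```

```text
the job is handed in; nothing more can be done
None
```

The long key hangs on the middle hook with its shank between the prongs and its handle down, in line with the rack; the neighbours did not move, the arm is clear, and the job is handed in (no verdict was returned).

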